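# Hold a cuvette rack in the corner of the reading bed

### The arm

A 7-joint arm with a two-finger parallel gripper is mounted at the origin on a cart in front of the work surface, level with it; the furniture and walls round the work are solid. World frame = base frame: x ahead of the robot, y to its left, z up, the work surface at z = 0. Lengths are in m, angles in rad, forces in N, time in s.
With the tool pointing down it reaches from about 0.425 to 0.8 m from the base axis. Payload 8.3 kg.
Tool frame: the origin (TCP) lies on the centre line of the jaws, within the pads' length; the fingertips stand 22 mm ahead of it and the grasp point (between the pads) lies 3 mm ahead of it; z points along the fingers, y is the line along which they close (so a half turn about z gives the same grasp; the last joint's range is limited). The gripper opens to 85 mm and grips with 20 to 120 N. Pads are 22 mm wide; open, the fingers measure 114 mm over their backs; the gripper's body (76 mm by 85 mm) begins 54 mm behind the grasp point. The pads swing forward as they close: fully open they stand 13 mm farther back than shut.
Start: joints at [-1.344, 0.383, 0.016, 1.37, -0.006, 1.388, -0.046], TCP at [0.179, 0.599, 0.253] pointing down, gripper open.
Joint ranges: [-2.95, 2.95], [-0.25, 2.06], [-1.52, 1.56], [0.18, 2.33], [-1.44, 4.58], [0.02, 2.06], [-3.01, 3.01]. Speed limits (rad/s): [2.39, 2.39, 3.01, 3.01, 3.14, 3.14, 3.14].

### API

Orientations are given as a rotation vector (axis times angle).
In Python, from station import ctrl gives the robot as it stands. The module is installed in compiled form; this text tells all that it offers.
- The arm moves only by the tool servo_tool, never from a script. Its arguments are lists of equal length, an entry for each row: "dp": the shift along the tool's x, y, z in units of 0.06 m (1.0 is 0.06 m), a list of three; "angular": the turn, a rotation vector about the tool's x, y, z in units of 6 degrees (1.0 is 6 degrees), a list of three; "fingers": the closure, from -1 (fully open) to 1 (shut). In form: {"dp": [[x, y, z], ...], "angular": [[wx, wy, wz], ...], "fingers": [fingers, ...]}. A call has exactly 10 rows; each row shifts and turns the commanded pose from where the row before left it, along the tool's axes as they then stand; what a row does not reach is not made up. A row lasts 1/8 s, in which the tool goes at most 62.5 mm and 10.7 degrees, less where a joint would pass 70% of its speed; a pose out of reach is approached as far as the arm can. A call with a number of a shift or a turn outside -1 to 1 is refused whole. A call with a gripper value outside its range is refused whole. The fingers move at their own pace and stop on an object; "grip_force" is the grip in N (left out, the last holds). Time passes only in rows, so rows that do not move let the fingers close, or fill a call up. It gives the time, the measured TCP pose, the force, the opening and the grip force at its end, in the units of the state.
- ctrl.get_obs(): the state, without advancing time (a new reading comes with each control period).
- ctrl.camera(name): name is "scene" or "top" or "wrist"; returns a dict with "frame" (480x640x3 uint8, blue, green, red), "fov_y" (degrees; the focal length in pixels is half the picture's height over the tangent of half this angle, whatever the lens; pixels are square), "cx", "cy" (the principal point, pixels), "R" (3x3) and "t" (3): a world point X has camera coordinates R X + t. Camera axes: x right, y down, z forward; pixel columns grow to the right and rows downward; lengths in m; the calibration is good to about 2 mm. A picture is of the moment at which its call begins. There is no depth.
- ctrl.close_job(): hands the job in; it is judged then, once.
Trained networks look in a picture, given as the dict that the camera call returned (one of the last four; its "shot" number tells which), for a name from the list of things; names that differ only in an ending like _2 or _b are one class to them, and where a whole thing is asked for, a point or a joint stands for the part that bears it (a point fixed in the world has none). Each returns a list of dicts, best first, with "score" (0 to 1); they miss things now and then, are a little off and sometimes report something else, mostly with a low value. They report only what shows in the picture. A call takes as long as a camera call. They do not tell look-alikes from the thing itself.
- ctrl.search_frame(picture, query): "rect" ([left, top, right, bottom] in pixels, round what is visible of it).
The state is a dict: "time_s": time; "q": joint angles; "dq": joint speeds; "tau": joint torques, N m; "eef_pos": TCP position; "tool_rot": TCP orientation; "contact_force": force on the tool from outside, world axes, zero at the start; "moment": the same for the moment, N m; "width": finger opening in m; "gripper_force": force on a finger pad.
Only numpy, scipy, OpenCV 4.12 (cv2) and the standard library are available. Lean on these libraries where they do the work, as an engineer would, in place of code of your own. Each camera call takes 0.05 s, during which the arm holds its last target. There are 200 camera calls.

### The job

Pick up the black cuvette rack and set it down flat in the shallow bed of the grey metal fixture, then slide it home into the corner so that its long side presses on the long steel stop and its end on the short one. Finish while still holding it there, pushed firmly but not forced against both stops at once; do not let go. Leave the bottle, the vial, the timer and the sample cup where they stand.

Things in the scene. Friction and masses are not known exactly. Their poses are not given: they have to be found in the camera images.
- cuvette_rack: black bar 28 mm wide (x) by 104 mm long (y); its solid body is 20 mm high, with small grey cuvettes showing 6 mm above that (look only, not solid). Weighs about 90 g; drags on floor and stops (friction coefficient about 0.5 to 0.7): slide it with little push downwards. Lies flat on the worktop at the start. Origin: centre of its underside; z up. Either way round is right in the bed.
- reading_bed: metal fixture, fixed on the worktop, 58 mm (x) by 134 mm (y), z up. Origin: centre of its underside. Bed floor 12 mm above it, 38 x 114 mm (x -23 to +15, y -61 to +53 mm), 10 mm more than the rack each way. Bounded by steel stops at +x (long) and +y (end), by a lip 4 mm above the floor at -x and -y; the -x lip is open at y -29 to +31 mm for a finger. Rack home: long axis along y, origin at (1, 1, 12) mm.
- long_stop: long stop on the fixture's +x side: two rigid steel blocks in line, 14 mm high above the bed floor, 14 mm thick, one each side of a 60 mm finger gap. Origin: on the plane of its contact face, at bed-floor height, in the middle of the gap; axes as the fixture's; the rack presses on it towards +x.
- end_stop: end stop on the fixture's +y side: one rigid steel block 52 mm long, 14 mm high above the bed floor, 14 mm thick. Origin: on its contact face at bed-floor height; axes as the fixture's; the rack presses on it towards +y.
- bed_corner (a point): the inner corner of the bed at floor height, where the planes of the two stops' contact faces meet
- small_bottle: white reagent bottle with red cap, 34 mm across, 62 mm high; bystander; origin centre of underside
- vial: white vial with teal cap, 37 mm across, 66 mm high; bystander; origin centre of underside
- kitchen_timer: flat white timer, 64 x 66 x 19 mm; bystander; origin centre of underside
- sample_cup: small grey sample cup, 25 mm across, 26 mm high; bystander; origin centre of underside
Things that resemble listed ones, but are neither listed nor needed, are in the scene too. Leave any blue or purple look-alike of the cuvette_rack alone.

How it is judged:
On the way, in this order (a step that is already met when the one before it is completed fails the run):
1. the rack is lifted clear of the worktop (height (world z) of cuvette_rack above 0.03 m and contact force between the fingers and cuvette_rack above 1 N), for 0.1 s.
2. the rack is set down flat inside the bed (z of cuvette_rack in the frame of reading_bed between 0.009 and 0.015 m and angle between cuvette_rack's own z axis and vertical below 0.06 rad and x of cuvette_rack in the frame of reading_bed between -0.0125 and 0.0045 m and y of cuvette_rack in the frame of reading_bed between -0.0125 and 0.0045 m), for 0.1 s.
At the end, for the whole second after the job is handed in: the rack lies flat on the bed floor (within 3 mm and 0.06 rad), within 2.5 mm of home against both stops and parallel to them within 0.035 rad, at rest, still touched by the fingers, and pressed with more than 1 N on the long stop and more than 1 N on the end stop at once (z of cuvette_rack in the frame of reading_bed between 0.009 and 0.015 m and angle between cuvette_rack's own z axis and vertical below 0.06 rad and x of cuvette_rack in the frame of reading_bed between -0.0015 and 0.0035 m and y of cuvette_rack in the frame of reading_bed between -0.0015 and 0.0035 m and angle between the y axis of cuvette_rack and the y axis of reading_bed, either way round below 0.035 rad and linear speed of cuvette_rack below 0.01 m/s and contact force between cuvette_rack and long_stop above 1 N and contact force between cuvette_rack and end_stop above 1 N and contact force between the fingers and cuvette_rack above 1 N); the arm keeps its last pose, push and grip.
It fails at once if the rack is forced against a stop with more than 50 N (contact force between cuvette_rack and long_stop above 50 N or contact force between cuvette_rack and end_stop above 50 N).
It fails at once if a bystander (bottle, vial, timer, cup) is moved more than 20 mm (distance of any of small_bottle, vial, kitchen_timer, sample_cup from where it was at the start of the episode above 0.02 m).
It also fails if it takes over 64 s, if anything falls off the work surface, if the arm or the gripper's body presses on something with over 40 N, if the wrist force passes 120 N, or if a joint passes its speed limit or range.

## Working session

There is one attempt and no reset: what is moved stays moved. The work goes in short steps, Python scripts to look and compute and a tool call to move; the robot and the scene stay as the last step left them, time stands still between calls to the robot, and variables do not carry over. Pictures are saved under pics/ and viewed, at most 10 in all, crops included, and the job is handed in when it is done.

Besides the shell and the picture viewer there is one more tool, called after ">>>" as name(argument=value, ...), one argument or row to a line, values as JSON. servo_tool: Moves the arm, as the interface text tells. Shifts and turns lie within -1 to 1; 1 stands for 0.06 m of shift or 6 degrees of turn. Its arguments: {"type":"object","properties":{"dp":{"type":"array","items":{"type":"array","items":{"type":"number"}}},"angular":{"type":"array","items":{"type":"array","items":{"type":"number"}}},"fingers":{"type":"array","items":{"type":"number"}},"grip_force":{"type":"number"}},"required":["dp","angular","fingers"]}

```bash
mkdir -p pics; cat > h.py <<'E'
import numpy as np, cv2
from station import ctrl
from scipy.spatial.transform import Rotation as Ro
def f(p): return 240/np.tan(np.radians(p["fov_y"])/2)
def back(p,uv,z):
    R=np.array(p["R"]);t=np.array(p["t"]);c=-R.T@t
    d=R.T@np.array([(uv[0]-p["cx"])/f(p),(uv[1]-p["cy"])/f(p),1.])
    return c+d*(z-c[2])/d[2]
def proj(p,X):
    X=np.atleast_2d(X)@np.array(p["R"]).T+np.array(p["t"])
    return np.c_[X[:,0]/X[:,2]*f(p)+p["cx"],X[:,1]/X[:,2]*f(p)+p["cy"]]
E
python3 - <<'E'
from h import *
o=ctrl.get_obs();print({k:np.round(v,3).tolist() for k,v in o.items()})
for n in("scene","top"):
    p=ctrl.camera(n);cv2.imwrite(f"pics/{n}0.png",p["frame"]);print(n,p["fov_y"],p["cx"],p["cy"],np.round(p["R"],3).tolist(),np.round(p["t"],3).tolist())
    for q in("cuvette_rack","reading_bed","small_bottle","vial","kitchen_timer","sample_cup"):
        print(q,[(np.round(d["rect"]).tolist(),round(d["score"],2)) for d in ctrl.search_frame(p,q)][:4])
E
```

```text
{'time_s': 0.0, 'q': [-1.344, 0.384, 0.016, 1.371, -0.006, 1.388, -0.046], 'dq': [-0.001, -0.001, 0.001, -0.001, -0.0, -0.0, 0.001], 'tau': [0.0, -62.76, 0.845, -37.184, 0.017, 0.014, -0.0], 'eef_pos': [0.178, 0.599, 0.252], 'tool_rot': [-0.453, -3.108, 0.003], 'contact_force': [-0.326, 0.27, 0.223], 'moment': [-0.02, -0.029, -0.042], 'gripper_force': 0.0, 'width': 0.085}
scene 57.19327923907827 318.0135558748794 243.95716320849695 [[-0.896, -0.443, 0.017], [-0.354, 0.691, -0.631], [0.267, -0.572, -0.776]] [0.474, 0.21, 1.196]
cuvette_rack [([306.0, 282.0, 332.0, 316.0], 0.79), ([255.0, 298.0, 290.0, 324.0], 0.69), ([342.0, 264.0, 380.0, 290.0], 0.66), ([277.0, 253.0, 294.0, 286.0], 0.53)]
reading_bed [([346.0, 206.0, 367.0, 241.0], 0.79)]
small_bottle [([270.0, 214.0, 286.0, 234.0], 0.46), ([221.0, 326.0, 237.0, 355.0], 0.27)]
vial [([221.0, 329.0, 240.0, 352.0], 0.54)]
kitchen_timer [([276.0, 360.0, 306.0, 392.0], 0.73)]
sample_cup [([359.0, 162.0, 366.0, 176.0], 0.53)]
top 53.85272167545732 323.3224288596058 236.79153318954553 [[-0.004, -1.0, 0.003], [-0.995, 0.004, -0.096], [0.096, -0.004, -0.995]] [0.006, 0.519, 1.055]
cuvette_rack [([210.0, 204.0, 224.0, 248.0], 0.96), ([254.0, 198.0, 299.0, 222.0], 0.88), ([288.0, 285.0, 332.0, 319.0], 0.71), ([233.0, 260.0, 280.0, 273.0], 0.55)]
reading_bed [([362.0, 233.0, 422.0, 282.0], 0.55)]
small_bottle [([325.0, 159.0, 336.0, 178.0], 0.52), ([360.0, 233.0, 422.0, 283.0], 0.31)]
vial [([147.0, 200.0, 167.0, 218.0], 0.61), ([363.0, 236.0, 423.0, 283.0], 0.25)]
kitchen_timer [([142.0, 266.0, 173.0, 297.0], 0.76)]
sample_cup [([363.0, 258.0, 375.0, 279.0], 0.38)]
```

View pics/top0.png

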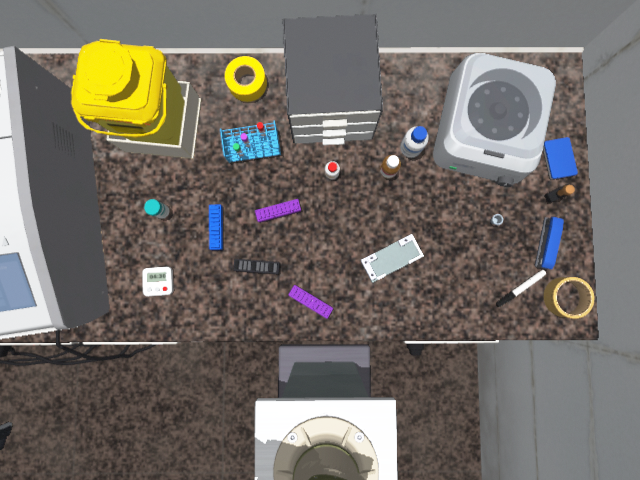

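View pics/scene0.png

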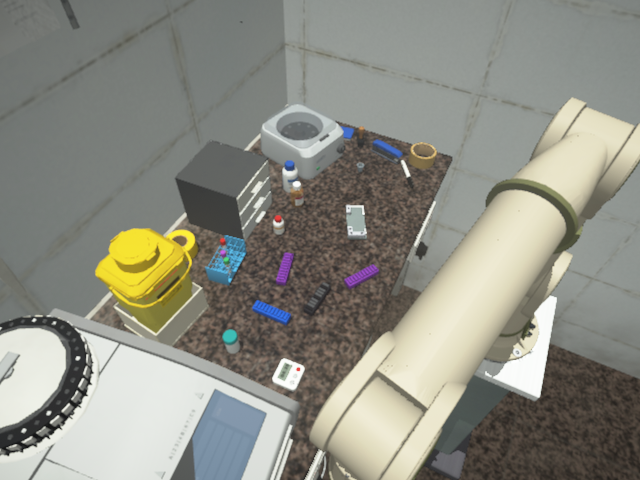

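The top picture shows these rack-like bars: black at (257,267), blue at (215,227), and purple at (278,210) and (311,301). The black one fits, and it shows at (317,298) in the scene picture. The bed is at (392,257), with its stops still to be identified. I'll confirm both in an enlarged crop.

```bash
python3 - <<'E'
from h import *
p=ctrl.camera("top");F=p["frame"]
c=cv2.resize(F[225:295,225:435],None,fx=3.8,fy=3.8,interpolation=cv2.INTER_CUBIC);cv2.imwrite("pics/crop0.png",c)
for n,uv,z in(("rack",(257,267),.02),("bed",(392,257),.012),("cup",(497,219),.02),("bottle",(332,170),.06),("timer",(157,281),.02),("vial",(152,207),.06)):print(n,np.round(back(p,uv,z),3))
o=ctrl.get_obs();print(np.round(Ro.from_rotvec(o["tool_rot"]).as_matrix(),3))
w=ctrl.camera("wrist");R=np.array(w["R"]);T=Ro.from_rotvec(o["tool_rot"]).as_matrix()
print(w["fov_y"],"cam in tool",np.round(T.T@(-R.T@np.array(w["t"])-o["eef_pos"]),3),np.round(R@T,3))
E
```

```text
rack [0.451 0.156 0.02 ]
bed [ 0.473 -0.154  0.012]
cup [ 0.559 -0.397  0.02 ]
bottle [ 0.666 -0.016  0.06 ]
timer [0.42  0.383 0.02 ]
vial [0.583 0.385 0.06 ]
[[-0.958  0.286 -0.   ]
 [ 0.286  0.958 -0.   ]
 [ 0.    -0.    -1.   ]]
64.18304509023436 cam in tool [ 0.084 -0.    -0.12 ] [[-0.     1.    -0.001]
 [-0.947 -0.001 -0.321]
 [-0.321  0.001  0.947]]
```

View pics/crop0.png

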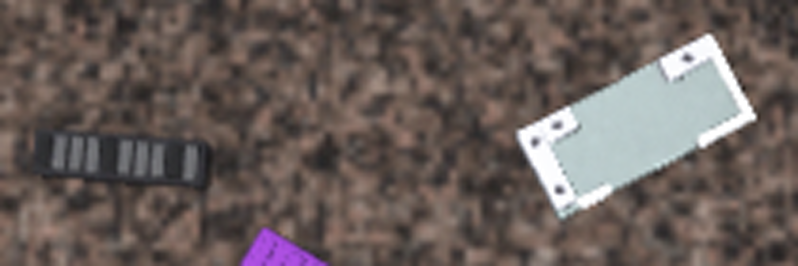

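The crop confirms the black rack at crop (125,158), lying nearly along world y. The bed's end stop is the left bar at crop (545,170). Its long-stop blocks are on the upper edge at (565,122) and (688,57), so the fixture's yaw is about +27°. Next I'll move over the rack to look with the wrist camera.

```bash
cat >> h.py <<'E'
import json
def plan(wps,rows=10):
    """wps: (x,y,z,yaw_deg of tool y axis,n rows); prints rows in tool units, tool kept pointing down"""
    o=ctrl.get_obs();P=np.array(o["eef_pos"]);A=Ro.from_rotvec(o["tool_rot"]);D=[];W=[]
    for x,y,z,yaw,n in wps:
        y_=np.array([np.cos(np.radians(yaw)),np.sin(np.radians(yaw)),0]);z_=np.array([0,0,-1.])
        B=Ro.from_matrix(np.c_[np.cross(y_,z_),y_,z_])
        for k in range(n,0,-1):
            d=np.round(A.inv().apply((np.array([x,y,z])-P)/k)/.06,2)
            w=np.round(np.degrees((A.inv()*B).as_rotvec()/k)/6,2)
            P=P+A.apply(d*.06);A=A*Ro.from_rotvec(np.radians(w*6));D.append(d.tolist());W.append(w.tolist())
    while len(D)%rows: D.append([0,0,0]);W.append([0,0,0])
    for i in range(0,len(D),rows): print(json.dumps({"dp":D[i:i+rows],"angular":W[i:i+rows]}))
    print("max",np.abs(D).max(),np.abs(W).max())
E
python3 - <<'E'
from h import *
plan([(.2,.40,.25,52,4),(.3,.33,.23,36,4),(.455,.15,.20,10,6),(.455,.15,.20,-3,3)])
E
```

```text
{"dp": [[-0.32, -0.77, 0.01], [-0.39, -0.74, 0.01], [-0.46, -0.69, 0.02], [-0.53, -0.65, 0.01], [-0.51, 0.03, 0.08], [-0.5, 0.06, 0.09], [-0.5, 0.1, 0.08], [-0.49, 0.13, 0.09], [-0.66, 0.05, 0.08], [-0.65, 0.1, 0.08]], "angular": [[-0.0, -0.0, 0.89], [-0.0, -0.0, 0.89], [-0.0, -0.0, 0.89], [-0.0, -0.0, 0.9], [-0.0, -0.0, 0.67], [-0.0, -0.0, 0.66], [-0.0, -0.0, 0.67], [-0.0, -0.0, 0.66], [-0.0, -0.0, 0.72], [-0.0, -0.0, 0.72]]}
{"dp": [[-0.64, 0.15, 0.08], [-0.63, 0.2, 0.09], [-0.61, 0.25, 0.08], [-0.59, 0.3, 0.09], [0.0, -0.0, -0.0], [0.0, -0.0, -0.0], [0.0, -0.0, -0.0], [0, 0, 0], [0, 0, 0], [0, 0, 0]], "angular": [[-0.0, -0.0, 0.72], [-0.0, -0.0, 0.73], [-0.0, 0.0, 0.72], [-0.0, 0.0, 0.73], [-0.0, 0.0, 0.72], [-0.0, 0.0, 0.72], [-0.0, 0.0, 0.72], [0, 0, 0], [0, 0, 0], [0, 0, 0]]}
max 0.77 0.9
```

>>> servo_tool(
  dp=[
    [-0.32,-0.77,0.01],
    [-0.39,-0.74,0.01],
    [-0.46,-0.69,0.02],
    [-0.53,-0.65,0.01],
    [-0.51,0.03,0.08],
    [-0.5,0.06,0.09],
    [-0.5,0.1,0.08],
    [-0.49,0.13,0.09],
    [-0.66,0.05,0.08],
    [-0.65,0.1,0.08],
  ],
  angular=[
    [0,0,0.89],
    [0,0,0.89],
    [0,0,0.89],
    [0,0,0.9],
    [0,0,0.67],
    [0,0,0.66],
    [0,0,0.67],
    [0,0,0.66],
    [0,0,0.72],
    [0,0,0.72],
  ],
  fingers=[-1,-1,-1,-1,-1,-1,-1,-1,-1,-1],
)

```text
time_s: 2.05
eef_pos: [0.3532, 0.2682, 0.2197]
tool_rot: [1.639, 2.68, -0.001]
contact_force: [1.4, -0.0, 0.1]
width: 0.0857
gripper_force: 0.0
```

>>> servo_tool(
  dp=[
    [-0.64,0.15,0.08],
    [-0.63,0.2,0.09],
    [-0.61,0.25,0.08],
    [-0.59,0.3,0.09],
    [0,0,0],
    [0,0,0],
    [0,0,0],
    [0,0,0],
    [0,0,0],
    [0,0,0],
  ],
  angular=[
    [0,0,0.72],
    [0,0,0.73],
    [0,0,0.72],
    [0,0,0.73],
    [0,0,0.72],
    [0,0,0.72],
    [0,0,0.72],
    [0,0,0],
    [0,0,0],
    [0,0,0],
  ],
  fingers=[-1,-1,-1,-1,-1,-1,-1,-1,-1,-1],
)

```text
time_s: 3.3
eef_pos: [0.4552, 0.1498, 0.1998]
tool_rot: [2.278, 2.164, -0.0]
contact_force: [0.7, 0.4, -0.3]
width: 0.0855
gripper_force: 0.0
```

```bash
python3 - <<'E'
from h import *
o=ctrl.get_obs();print({k:np.round(o[k],4).tolist() for k in("time_s","q","eef_pos","tool_rot","contact_force")})
p=ctrl.camera("wrist");cv2.imwrite("pics/w1.png",p["frame"])
import pickle;pickle.dump(p,open("w1.pkl","wb"))
E
```

```text
{'time_s': 3.3, 'q': [-0.8651, 0.1034, 0.5181, 1.8555, -0.0547, 1.197, -0.3807], 'eef_pos': [0.4552, 0.1498, 0.1998], 'tool_rot': [2.2777, 2.1635, -0.0004], 'contact_force': [0.6948, 0.4275, -0.2766]}
```

View pics/w1.png

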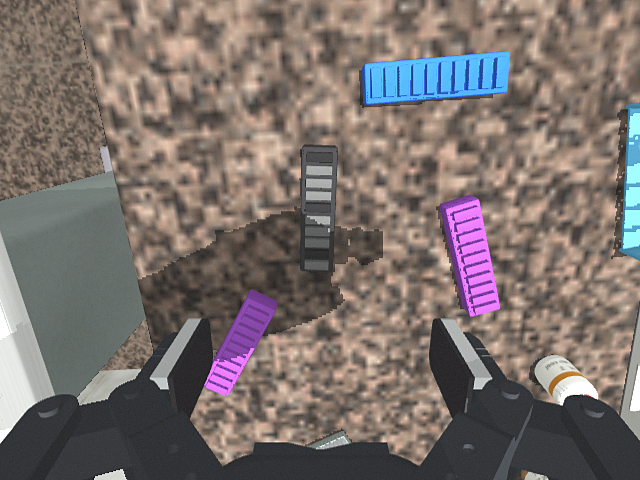

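The wrist picture shows the black rack at (302..337, 146..271), nearly upright in the image. The purple and blue ones stand apart. I'll fit the pose by silhouette.

```bash
cat >> h.py <<'E'
from scipy.optimize import minimize
def box(p,x,y,yaw,z0=0,h=.02,a=.014,b=.052):
    c,s=np.cos(yaw),np.sin(yaw)
    V=np.array([[x+c*i*a-s*j*b,y+s*i*a+c*j*b,z0+k] for i in(-1,1) for j in(-1,1) for k in(0,h)])
    m=np.zeros((1920,2560),np.uint8);cv2.fillConvexPoly(m,cv2.convexHull(np.round(proj(p,V)*4).astype(np.int32)),255)
    return cv2.resize(m,(640,480),interpolation=cv2.INTER_AREA)/255.
E
python3 - <<'E'
from h import *;import pickle
p=pickle.load(open("w1.pkl","rb"));F=p["frame"].astype(int)
sat=F.max(2)-F.min(2)
M=((sat<14)).astype(np.uint8);M[:, :280]=0;M[:,350:]=0;M[:130]=0;M[285:]=0
M=cv2.morphologyEx(M,cv2.MORPH_OPEN,np.ones((3,3)));M=cv2.morphologyEx(M,cv2.MORPH_CLOSE,np.ones((7,7)))
n,l,st,_=cv2.connectedComponentsWithStats(M);i=1+st[1:,4].argmax();M=(l==i)*1.;print(st[i])
c0=back(p,(319,205),.02)
g=lambda v:np.abs(box(p,*v)-M).sum()
r=minimize(g,[c0[0],c0[1],0],method="Nelder-Mead",options=dict(initial_simplex=[[c0[0],c0[1],0],[c0[0]+.01,c0[1],0],[c0[0],c0[1]+.01,.0],[c0[0],c0[1],.1]]))
print(r.x,np.degrees(r.x[2]),r.fun,M.sum())
V=p["frame"].copy();cs,_=cv2.findContours((box(p,*r.x)>.5).astype(np.uint8),0,1);cv2.drawContours(V,cs,-1,(0,255,0),1)
cs,_=cv2.findContours(M.astype(np.uint8),0,1);cv2.drawContours(V,cs,-1,(0,0,255),1)
cv2.imwrite("pics/fit1.png",cv2.resize(V[130:290,260:380],None,fx=3.5,fy=3.5))
E
```

```text
[ 280  144   68  141 5619]
[ 0.45122731  0.15684779 -0.08920559] -5.111103691430356 1228.8039215686274 5619.0
```

View pics/fit1.png

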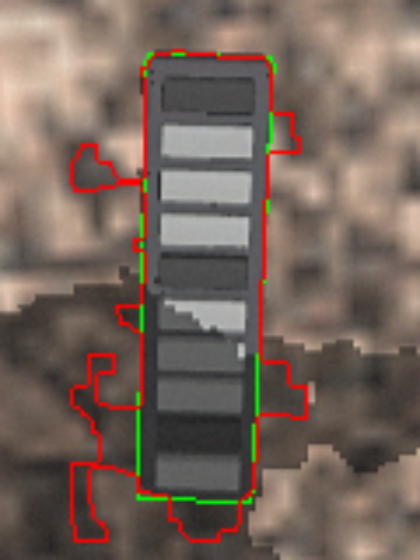

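The fit is good to about 1 mm. The shadow pulls it slightly, so I'm taking x=0.451, y=0.157, yaw −4.3°. Now I'll descend.

```bash
python3 - <<'E'
from h import *
plan([(.4515,.157,.08,-4.3,5),(.4515,.157,.027,-4.3,4)])
E
```

```text
{"dp": [[0.02, -0.01, 0.4], [0.02, -0.01, 0.4], [0.02, -0.02, 0.4], [0.03, -0.01, 0.4], [0.02, -0.02, 0.4], [0.0, 0.0, 0.22], [0.0, 0.0, 0.22], [0.0, 0.0, 0.22], [0.0, 0.0, 0.22], [0, 0, 0]], "angular": [[-0.0, 0.0, 0.04], [-0.0, 0.0, 0.05], [-0.0, 0.0, 0.04], [-0.0, 0.0, 0.05], [-0.0, 0.0, 0.04], [-0.0, 0.0, 0.0], [-0.0, 0.0, 0.0], [-0.0, 0.0, 0.0], [-0.0, 0.0, 0.0], [0, 0, 0]]}
max 0.4 0.05
```

>>> servo_tool(
  dp=[
    [0.02,-0.01,0.4],
    [0.02,-0.01,0.4],
    [0.02,-0.02,0.4],
    [0.03,-0.01,0.4],
    [0.02,-0.02,0.4],
    [0,0,0.22],
    [0,0,0.22],
    [0,0,0.22],
    [0,0,0.22],
    [0,0,0],
  ],
  angular=[
    [0,0,0.04],
    [0,0,0.05],
    [0,0,0.04],
    [0,0,0.05],
    [0,0,0.04],
    [0,0,0],
    [0,0,0],
    [0,0,0],
    [0,0,0],
    [0,0,0],
  ],
  fingers=[-1,-1,-1,-1,-1,-1,-1,-1,-1,-1],
)

```text
time_s: 4.6
eef_pos: [0.4506, 0.1565, 0.0261]
tool_rot: [-2.303, -2.136, 0.003]
contact_force: [0.0, -0.6, -0.7]
width: 0.0853
gripper_force: 0.0
```

>>> servo_tool(
  dp=[
    [0,0,0],
    [0,0,0],
    [0,0,0],
    [0,0,0],
    [0,0,0],
    [0,0,0],
    [0,0,0],
    [0,0,0],
    [0,0,0],
    [0,0,0],
  ],
  angular=[
    [0,0,0],
    [0,0,0],
    [0,0,0],
    [0,0,0],
    [0,0,0],
    [0,0,0],
    [0,0,0],
    [0,0,0],
    [0,0,0],
    [0,0,0],
  ],
  fingers=[0,1,1,1,1,1,1,1,1,1],
  grip_force=40,
)

```text
time_s: 5.85
eef_pos: [0.4517, 0.157, 0.0277]
tool_rot: [2.303, 2.136, 0.002]
contact_force: [-0.7, -1.1, 6.2]
width: 0.0268
gripper_force: 40.1
```

```bash
python3 - <<'E'
from h import *
plan([(.4517,.157,.06,-4.3,4),(.4517,.157,.2,-4.3,4),(.48,.03,.22,8,4),(.509,-.225,.22,27,6)])
E
```

```text
{"dp": [[-0.0, -0.0, -0.13], [-0.0, -0.0, -0.14], [-0.0, -0.0, -0.13], [-0.0, -0.0, -0.14], [-0.0, -0.0, -0.58], [-0.0, -0.0, -0.58], [-0.0, -0.0, -0.59], [-0.0, -0.0, -0.58], [-0.52, 0.16, -0.08], [-0.53, 0.13, -0.09]], "angular": [[0.0, -0.0, -0.0], [0.0, -0.0, -0.0], [0.0, -0.0, -0.0], [0.01, -0.01, -0.0], [-0.0, 0.0, -0.0], [-0.0, 0.0, -0.0], [-0.0, 0.0, -0.0], [-0.0, 0.0, -0.0], [-0.0, 0.0, -0.51], [-0.0, 0.0, -0.51]]}
{"dp": [[-0.53, 0.1, -0.08], [-0.54, 0.07, -0.09], [-0.71, -0.02, 0.0], [-0.71, -0.06, 0.0], [-0.71, -0.1, 0.0], [-0.7, -0.13, 0.0], [-0.69, -0.18, 0.0], [-0.68, -0.21, 0.01], [0, 0, 0], [0, 0, 0]], "angular": [[-0.0, 0.0, -0.52], [-0.0, 0.0, -0.51], [-0.0, 0.0, -0.53], [-0.0, 0.0, -0.53], [-0.0, 0.0, -0.53], [-0.0, 0.0, -0.53], [-0.0, 0.0, -0.52], [-0.0, 0.0, -0.53], [0, 0, 0], [0, 0, 0]]}
max 0.71 0.53
```

>>> servo_tool(
  dp=[
    [0,0,-0.13],
    [0,0,-0.14],
    [0,0,-0.13],
    [0,0,-0.14],
    [0,0,-0.58],
    [0,0,-0.58],
    [0,0,-0.59],
    [0,0,-0.58],
    [-0.52,0.16,-0.08],
    [-0.53,0.13,-0.09],
  ],
  angular=[
    [0,0,0],
    [0,0,0],
    [0,0,0],
    [0,0,0],
    [0,0,0],
    [0,0,0],
    [0,0,0],
    [0,0,0],
    [0,0,-0.51],
    [0,0,-0.51],
  ],
  fingers=[1,1,1,1,1,1,1,1,1,1],
)

```text
time_s: 7.1
eef_pos: [0.4657, 0.0925, 0.2105]
tool_rot: [2.183, 2.259, 0.002]
contact_force: [-0.3, -0.4, -1.1]
width: 0.027
gripper_force: 39.8
```

>>> servo_tool(
  dp=[
    [-0.53,0.1,-0.08],
    [-0.54,0.07,-0.09],
    [-0.71,-0.02,0],
    [-0.71,-0.06,0],
    [-0.71,-0.1,0],
    [-0.7,-0.13,0],
    [-0.69,-0.18,0],
    [-0.68,-0.21,0],
    [0,0,0],
    [0,0,0],
  ],
  angular=[
    [0,0,-0.52],
    [0,0,-0.51],
    [0,0,-0.53],
    [0,0,-0.53],
    [0,0,-0.53],
    [0,0,-0.53],
    [0,0,-0.52],
    [0,0,-0.53],
    [0,0,0],
    [0,0,0],
  ],
  fingers=[1,1,1,1,1,1,1,1,1,1],
)

```text
time_s: 8.35
eef_pos: [0.5084, -0.2251, 0.2197]
tool_rot: [-1.642, -2.678, -0.0]
contact_force: [-0.1, -0.0, -1.2]
width: 0.0271
gripper_force: 39.7
```

```bash
python3 - <<'E'
from h import *
o=ctrl.get_obs();print({k:np.round(o[k],4).tolist() for k in("time_s","q","eef_pos","tool_rot","contact_force","width","gripper_force")})
p=ctrl.camera("wrist");cv2.imwrite("pics/w2.png",p["frame"])
import pickle;pickle.dump((p,o),open("w2.pkl","wb"))
E
```

```text
{'time_s': 8.35, 'q': [-0.2652, 0.3099, 0.7776, 1.6428, -0.2252, 1.2821, 1.0243], 'eef_pos': [0.5084, -0.2251, 0.2197], 'tool_rot': [-1.6415, -2.6779, -0.0002], 'contact_force': [-0.117, -0.0478, -1.2458], 'width': 0.0271, 'gripper_force': 39.7044}
```

View pics/w2.png

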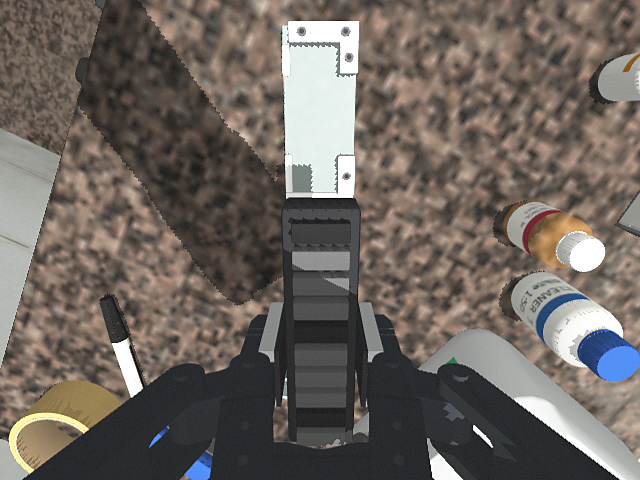

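The wrist picture shows the bed upright at (285..359, 21..198). Its end stop is along the top edge, and the long-stop blocks are on the right at (345,55) and (346,175). The held rack starts at v≈200. I'll fit both.

```bash
cat > bed.py <<'E'
from h import *;import pickle
p,o=pickle.load(open("w2.pkl","rb"));F=p["frame"]
g=F.min(2).astype(int)
M=(g>150).astype(np.uint8);M[200:]=0;M[:,:265]=0;M[:,380:]=0
M=cv2.morphologyEx(M,cv2.MORPH_OPEN,np.ones((3,3)));M=cv2.morphologyEx(M,cv2.MORPH_CLOSE,np.ones((9,9)))
n,l,st,_=cv2.connectedComponentsWithStats(M);i=1+st[1:,4].argmax();M=(l==i)*1.;print(st[i])
B=[(-29,29,-67,67,0,12),(-29,-23,-67,-29,12,16),(-29,-23,31,67,12,16),(-29,15,-67,-61,12,16),(15,29,-67,-29,12,26),(15,29,31,67,12,26),(-23,29,53,67,12,26)]
def pts(b,x,y,w):
    c,s=np.cos(w),np.sin(w)
    L=np.array([[i,j,k] for i in b[:2] for j in b[2:4] for k in b[4:]])/1e3
    return np.c_[x+c*L[:,0]-s*L[:,1],y+s*L[:,0]+c*L[:,1],L[:,2]]
def ren(v):
    m=np.zeros((960*2,1280*2),np.uint8)
    for b in B: cv2.fillConvexPoly(m,cv2.convexHull(np.round(proj(p,pts(b,*v))*4+1.5).astype(np.int32)),255)
    m=cv2.resize(m,(640,480),interpolation=cv2.INTER_AREA)/255.;m[198:]=0;return m
Mf=M.copy();Mf[198:]=0
v0=np.array([.473,-.154,np.radians(27)])
r=minimize(lambda v:np.abs(ren(v)-Mf).sum(),v0,method="Nelder-Mead",options=dict(initial_simplex=[v0,v0+[.008,0,0],v0+[0,.008,0],v0+[0,0,.05]]))
print(r.x,np.degrees(r.x[2]),r.fun,Mf.sum())
V=cv2.resize(F,None,fx=4,fy=4,interpolation=cv2.INTER_CUBIC)
for b in B: 
    q=np.round(proj(p,pts(b,*r.x))*4+1.5).astype(np.int32)
    for a,c in((1,3),(3,7),(7,5),(5,1)): cv2.line(V,tuple(map(int,q[a])),tuple(map(int,q[c])),(0,0,255),1)
# predicted held rack, centred on TCP
A=Ro.from_rotvec(o["tool_rot"]).as_matrix();P=np.array(o["eef_pos"])
for k in(0,.02):
    q=np.array([P+A@np.array([i*.052,j*.014,.0275-k]) for i,j in((1,-1),(1,1),(-1,1),(-1,-1))])
    cv2.polylines(V,[np.round(proj(p,q)*4+1.5).astype(np.int32)],True,(0,255,0),1)
cv2.imwrite("pics/bedfit.png",np.hstack([cv2.resize(V[40:860,1080:1500],None,fx=.72,fy=.72),cv2.resize(V[760:1160,1080:1500],None,fx=1,fy=1)[:590]if 0 else cv2.copyMakeBorder(V[770:1000,1100:1480],0,590-230,0,0,0)]))
E
python3 bed.py
```

```text
[  282    21    77   177 12191]
[ 0.4692446  -0.15402686  0.47059353] 26.963023158810497 704.3647058823528 12191.0
```

View pics/bedfit.png

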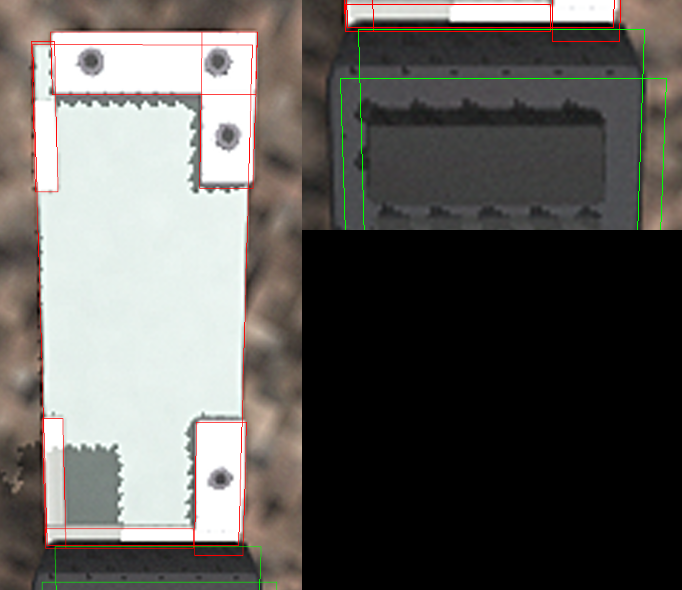

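The bed fit is excellent: origin (0.4692, −0.1540), yaw 26.96°. The rack is centred in the jaws within about 1 mm. I'll aim to set it down at fixture (−4,−4) mm.

```bash
python3 - <<'E'
from h import *
plan([(.4675,-.1594,.15,26.96,4),(.4675,-.1594,.06,26.96,4),(.4675,-.1594,.054,26.96,2),(.4675,-.1594,.034,26.96,10)])
E
```

```text
{"dp": [[0.32, -0.03, 0.29], [0.32, -0.03, 0.29], [0.32, -0.03, 0.29], [0.31, -0.03, 0.29], [0.0, 0.0, 0.38], [0.0, 0.0, 0.37], [0.0, 0.0, 0.38], [0.0, 0.0, 0.37], [0.0, 0.0, 0.05], [0.0, 0.0, 0.05]], "angular": [[0.0, -0.0, 0.0], [0.0, -0.0, 0.01], [0.0, -0.0, 0.0], [0.0, -0.01, 0.01], [0.0, 0.0, -0.0], [0.0, 0.0, -0.0], [0.0, 0.0, -0.0], [0.0, 0.0, -0.0], [0.0, 0.0, -0.0], [0.0, 0.0, -0.0]]}
{"dp": [[0.0, 0.0, 0.03], [0.0, 0.0, 0.03], [0.0, 0.0, 0.03], [0.0, 0.0, 0.03], [0.0, 0.0, 0.04], [0.0, 0.0, 0.03], [0.0, 0.0, 0.04], [0.0, 0.0, 0.03], [0.0, 0.0, 0.04], [0.01, 0.0, 0.03]], "angular": [[0.0, 0.0, -0.0], [0.0, 0.0, -0.0], [0.0, 0.0, -0.0], [0.0, 0.0, -0.0], [0.0, 0.0, -0.0], [0.0, 0.0, -0.0], [0.0, 0.0, -0.0], [0.0, 0.0, -0.0], [0.0, 0.0, -0.0], [0.0, 0.0, -0.0]]}
max 0.38 0.01
```

>>> servo_tool(
  dp=[
    [0.32,-0.03,0.29],
    [0.32,-0.03,0.29],
    [0.32,-0.03,0.29],
    [0.31,-0.03,0.29],
    [0,0,0.38],
    [0,0,0.37],
    [0,0,0.38],
    [0,0,0.37],
    [0,0,0.05],
    [0,0,0.05],
  ],
  angular=[
    [0,0,0],
    [0,0,0],
    [0,0,0],
    [0,0,0],
    [0,0,0],
    [0,0,0],
    [0,0,0],
    [0,0,0],
    [0,0,0],
    [0,0,0],
  ],
  fingers=[1,1,1,1,1,1,1,1,1,1],
)

```text
time_s: 9.65
eef_pos: [0.468, -0.1602, 0.0547]
tool_rot: [1.639, 2.679, 0.001]
contact_force: [0.3, -0.4, -0.5]
width: 0.027
gripper_force: 39.7
```

>>> servo_tool(
  dp=[
    [0,0,0.03],
    [0,0,0.03],
    [0,0,0.03],
    [0,0,0.02],
    [0,0,0.02],
    [0,0,0.02],
    [0,0,0],
    [0,0,0],
    [0,0,0],
    [0,0,0],
  ],
  angular=[
    [0,0,0],
    [0,0,0],
    [0,0,0],
    [0,0,0],
    [0,0,0],
    [0,0,0],
    [0,0,0],
    [0,0,0],
    [0,0,0],
    [0,0,0],
  ],
  fingers=[1,1,1,1,1,1,1,1,1,1],
)

```text
time_s: 10.9
eef_pos: [0.4675, -0.1608, 0.0451]
tool_rot: [1.641, 2.679, -0.0]
contact_force: [-0.1, -0.1, -1.2]
width: 0.0263
gripper_force: 39.7
```

>>> servo_tool(
  dp=[
    [0,0,0.02],
    [0,0,0],
    [0,0,0.02],
    [0,0,0],
    [0,0,0.02],
    [0,0,0],
    [0,0,0.02],
    [0,0,0],
    [0,0,0],
    [0,0,0],
  ],
  angular=[
    [0,0,0],
    [0,0,0],
    [0,0,0],
    [0,0,0],
    [0,0,0],
    [0,0,0],
    [0,0,0],
    [0,0,0],
    [0,0,0],
    [0,0,0],
  ],
  fingers=[1,1,1,1,1,1,1,1,1,1],
)

```text
time_s: 12.15
eef_pos: [0.4675, -0.1608, 0.0403]
tool_rot: [1.641, 2.679, -0.0]
contact_force: [0.3, -0.8, -1.9]
width: 0.0269
gripper_force: 39.7
```

>>> servo_tool(
  dp=[
    [0,0,0.01],
    [0,0,0],
    [0,0,0.01],
    [0,0,0],
    [0,0,0.01],
    [0,0,0],
    [0,0,0],
    [0,0,0],
    [0,0,0],
    [0,0,0],
  ],
  angular=[
    [0,0,0],
    [0,0,0],
    [0,0,0],
    [0,0,0],
    [0,0,0],
    [0,0,0],
    [0,0,0],
    [0,0,0],
    [0,0,0],
    [0,0,0],
  ],
  fingers=[1,1,1,1,1,1,1,1,1,1],
)

```text
time_s: 13.4
eef_pos: [0.4676, -0.1608, 0.0396]
tool_rot: [-1.641, -2.679, -0.002]
contact_force: [-7.0, 1.7, 18.0]
width: 0.0268
gripper_force: 42.0
```

>>> servo_tool(
  dp=[
    [0,0,-0.012],
    [0,0,0],
    [0,0,0],
    [0,0,0],
    [0,0,0],
    [0,0,0],
    [0,0,0],
    [0,0,0],
    [0,0,0],
    [0,0,0],
  ],
  angular=[
    [0,0,0],
    [0,0,0],
    [0,0,0],
    [0,0,0],
    [0,0,0],
    [0,0,0],
    [0,0,0],
    [0,0,0],
    [0,0,0],
    [0,0,0],
  ],
  fingers=[1,1,1,1,1,1,1,1,1,1],
)

```text
time_s: 14.65
eef_pos: [0.4676, -0.1608, 0.0397]
tool_rot: [-1.641, -2.679, -0.001]
contact_force: [-3.6, 1.1, 8.9]
width: 0.027
gripper_force: 40.9
```

```bash
cat > st.py <<'E'
from h import *
o=ctrl.get_obs();c,s=np.cos(.4706),np.sin(.4706)
L=lambda a:np.round([a[0]*c+a[1]*s,-a[0]*s+a[1]*c,a[2]],4)
P=np.array(o["eef_pos"]);print(o["time_s"],"fix mm",L(P-[.4692,-.154,0])*1e3,"F fix",L(o["contact_force"]),"M",L(o["moment"]),"yaw",np.degrees(np.arctan2(*Ro.from_rotvec(o["tool_rot"]).as_matrix()[[1,0],1])),"tilt",np.round(Ro.from_rotvec(o["tool_rot"]).as_matrix()[:2,2],4))
E
python3 st.py; python3 - <<'E'
import sys;sys.path.insert(0,'.')
from h import *
p=ctrl.camera("wrist");cv2.imwrite("pics/w3.png",p["frame"])
E
```

```text
14.65 fix mm [-4.6 -5.3 39.7] F fix [-2.6838  2.6391  8.8833] M [ 0.5592  0.554  -0.0034] yaw 27.010709509602624 tilt [0.0001 0.0004]
```

View pics/w3.png

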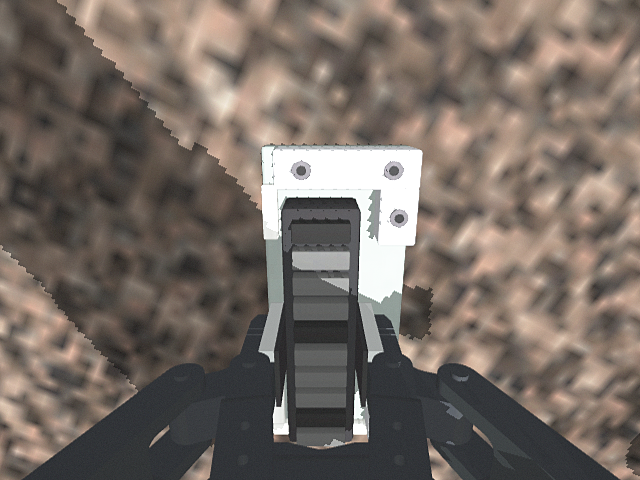

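The rack lies inside the bed at (283..360, 200..440), with a gap left to both stops. I'll ease the down-push and slide toward the stops.

>>> servo_tool(
  dp=[
    [0,0,-0.008],
    [0,0,0],
    [0.01,0.01,0],
    [0.01,0.01,0],
    [0.01,0.01,0],
    [0.01,0.01,0],
    [0.01,0.01,0],
    [0.01,0.01,0],
    [0,0,0],
    [0,0,0],
  ],
  angular=[
    [0,0,0],
    [0,0,0],
    [0,0,0],
    [0,0,0],
    [0,0,0],
    [0,0,0],
    [0,0,0],
    [0,0,0],
    [0,0,0],
    [0,0,0],
  ],
  fingers=[1,1,1,1,1,1,1,1,1,1],
)

```text
time_s: 15.95
eef_pos: [0.4691, -0.1558, 0.0397]
tool_rot: [-1.641, -2.679, -0.0]
contact_force: [1.3, -0.0, 1.7]
width: 0.0272
gripper_force: 40.0
```

```bash
python3 st.py
```

```text
15.95 fix mm [-0.9 -1.6 39.7] F fix [ 1.1272 -0.6256  1.6529] M [-0.1143  0.0115 -0.048 ] yaw 27.025265015103997 tilt [0.     0.0001]
```

>>> servo_tool(
  dp=[
    [0.01,0.01,0],
    [0,0,0],
    [0.01,0.01,0],
    [0,0,0],
    [0.01,0.01,0],
    [0,0,0],
    [0,0,0],
    [0,0,0],
    [0,0,0],
    [0,0,0],
  ],
  angular=[
    [0,0,0],
    [0,0,0],
    [0,0,0],
    [0,0,0],
    [0,0,0],
    [0,0,0],
    [0,0,0],
    [0,0,0],
    [0,0,0],
    [0,0,0],
  ],
  fingers=[1,1,1,1,1,1,1,1,1,1],
)

```text
time_s: 17.2
eef_pos: [0.4697, -0.1542, 0.0397]
tool_rot: [1.642, 2.678, -0.001]
contact_force: [-1.2, -5.6, 1.5]
width: 0.0269
gripper_force: 40.0
```

```bash
python3 st.py
```

```text
17.2 fix mm [ 0.3 -0.3 39.7] F fix [-3.6495 -4.4535  1.5488] M [-0.8703  0.6927  0.1183] yaw 26.987780854724335 tilt [-0.0002 -0.0007]
```

Contact on both stops. I'll push a little more.

>>> servo_tool(
  dp=[
    [0.005,0.006,0],
    [0,0,0],
    [0.004,0.006,0],
    [0,0,0],
    [0,0,0],
    [0,0,0],
    [0,0,0],
    [0,0,0],
    [0,0,0],
    [0,0,0],
  ],
  angular=[
    [0,0,0],
    [0,0,0],
    [0,0,0],
    [0,0,0],
    [0,0,0],
    [0,0,0],
    [0,0,0],
    [0,0,0],
    [0,0,0],
    [0,0,0],
  ],
  fingers=[1,1,1,1,1,1,1,1,1,1],
)

```text
time_s: 18.45
eef_pos: [0.4698, -0.1541, 0.0397]
tool_rot: [1.642, 2.678, -0.002]
contact_force: [-2.0, -7.4, 0.4]
width: 0.0269
gripper_force: 40.0
```

```bash
python3 st.py
```

```text
18.45 fix mm [ 0.5 -0.3 39.7] F fix [-5.1539 -5.6508  0.3562] M [-1.136   1.0821  0.2136] yaw 26.957835273046047 tilt [-0.0004 -0.0015]
```

>>> servo_tool(
  dp=[
    [0.01,0.01,0],
    [0,0,0],
    [0.01,0.01,0],
    [0,0,0],
    [0.005,0.01,0],
    [0,0,0],
    [0,0,0],
    [0,0,0],
    [0,0,0],
    [0,0,0],
  ],
  angular=[
    [0,0,0],
    [0,0,0],
    [0,0,0],
    [0,0,0],
    [0,0,0],
    [0,0,0],
    [0,0,0],
    [0,0,0],
    [0,0,0],
    [0,0,0],
  ],
  fingers=[1,1,1,1,1,1,1,1,1,1],
)

```text
time_s: 19.7
eef_pos: [0.4705, -0.1536, 0.0398]
tool_rot: [1.643, 2.676, -0.005]
contact_force: [-2.9, -12.4, 0.7]
width: 0.0268
gripper_force: 40.0
```

```bash
python3 st.py; python3 - <<'E'
import sys;sys.path.insert(0,'.')
from h import *
p=ctrl.camera("wrist");cv2.imwrite("pics/w4.png",cv2.resize(p["frame"][120:330,230:450],None,fx=2.8,fy=2.8,interpolation=cv2.INTER_CUBIC))
E
```

```text
19.7 fix mm [ 1.3 -0.2 39.8] F fix [-8.2113 -9.7896  0.6666] M [-2.1259  1.7554  0.3187] yaw 26.88751481639051 tilt [-0.0003 -0.0036]
```

View pics/w4.png

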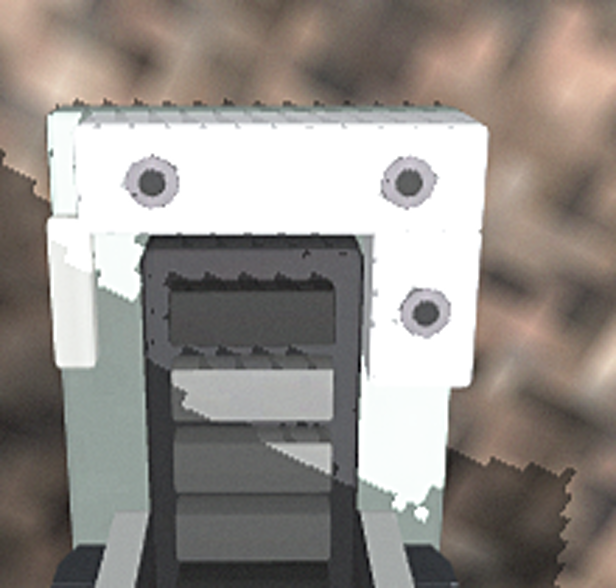

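The x force could partly be friction on the end stop. I'll back off y and check the long-stop contact alone.

>>> servo_tool(
  dp=[
    [-0.02,0,0],
    [-0.02,0,0],
    [-0.01,0,0],
    [0,0,0],
    [0,0,0],
    [0,0,0],
    [0,0,0],
    [0,0,0],
    [0,0,0],
    [0,0,0],
  ],
  angular=[
    [0,0,0],
    [0,0,0],
    [0,0,0],
    [0,0,0],
    [0,0,0],
    [0,0,0],
    [0,0,0],
    [0,0,0],
    [0,0,0],
    [0,0,0],
  ],
  fingers=[1,1,1,1,1,1,1,1,1,1],
)

```text
time_s: 21.0
eef_pos: [0.4717, -0.1532, 0.0397]
tool_rot: [-1.641, -2.677, 0.0]
contact_force: [-4.1, -2.3, 6.8]
width: 0.0272
gripper_force: 40.7
```

```bash
python3 st.py
```

```text
21.0 fix mm [ 2.6 -0.4 39.7] F fix [-4.6987 -0.2221  6.7829] M [ 0.0481  1.1833 -0.0211] yaw 26.986243962572534 tilt [-0.0016  0.0007]
```

It was friction: x advanced to 2.6. I'll ease the down force and push x on.

>>> servo_tool(
  dp=[
    [0,0,-0.008],
    [0,0,0],
    [0,0.01,0],
    [0,0,0],
    [0,0.01,0],
    [0,0,0],
    [0,0,0],
    [0,0,0],
    [0,0,0],
    [0,0,0],
  ],
  angular=[
    [0,0,0],
    [0,0,0],
    [0,0,0],
    [0,0,0],
    [0,0,0],
    [0,0,0],
    [0,0,0],
    [0,0,0],
    [0,0,0],
    [0,0,0],
  ],
  fingers=[1,1,1,1,1,1,1,1,1,1],
)

```text
time_s: 22.25
eef_pos: [0.4718, -0.1531, 0.0397]
tool_rot: [-1.641, -2.676, 0.002]
contact_force: [-9.2, -3.9, 3.4]
width: 0.027
gripper_force: 40.6
```

```bash
python3 st.py
```

```text
22.25 fix mm [ 2.7 -0.4 39.7] F fix [-9.9307  0.6957  3.3661] M [0.044  2.0217 0.0323] yaw 26.964333611047845 tilt [-0.0033  0.0003]
```

The long stop is now truly contacted: x stays at 2.7 with 10 N and no moment. Now for y.

>>> servo_tool(
  dp=[
    [0.01,0,0],
    [0.01,0,0],
    [0.01,0,0],
    [0.01,0,0],
    [0.01,0,0],
    [0.01,0,0],
    [0,0,0],
    [0,0,0],
    [0,0,0],
    [0,0,0],
  ],
  angular=[
    [0,0,0],
    [0,0,0],
    [0,0,0],
    [0,0,0],
    [0,0,0],
    [0,0,0],
    [0,0,0],
    [0,0,0],
    [0,0,0],
    [0,0,0],
  ],
  fingers=[1,1,1,1,1,1,1,1,1,1],
)

```text
time_s: 23.5
eef_pos: [0.4717, -0.1529, 0.0401]
tool_rot: [1.643, 2.674, -0.006]
contact_force: [-1.6, -14.2, -6.2]
width: 0.0273
gripper_force: 39.8
```

```bash
python3 st.py
```

```text
23.5 fix mm [ 2.7 -0.2 40.1] F fix [ -7.9228 -11.9474  -6.1809] M [-2.69    1.6517  0.1149] yaw 26.866066830680822 tilt [ 0.0006 -0.0045]
```

>>> servo_tool(
  dp=[
    [0,0,0.006],
    [0,0.01,0],
    [0,0.01,0],
    [0.005,0,0],
    [0,0,0],
    [0,0,0],
    [0,0,0],
    [0,0,0],
    [0,0,0],
    [0,0,0],
  ],
  angular=[
    [0,0,0],
    [0,0,0],
    [0,0,0],
    [0,0,0],
    [0,0,0],
    [0,0,0],
    [0,0,0],
    [0,0,0],
    [0,0,0],
    [0,0,0],
  ],
  fingers=[1,1,1,1,1,1,1,1,1,1],
)

```text
time_s: 24.75
eef_pos: [0.4717, -0.1529, 0.0401]
tool_rot: [1.645, 2.674, -0.007]
contact_force: [-6.8, -14.3, 2.9]
width: 0.027
gripper_force: 40.9
```

```bash
python3 st.py
```

```text
24.75 fix mm [ 2.7 -0.2 40.1] F fix [-12.5565  -9.6628   2.9092] M [-2.3365  2.8131  0.1607] yaw 26.813681394790713 tilt [-0.0008 -0.0047]
```

>>> servo_tool(
  dp=[
    [0.01,0,0],
    [0.01,0,0],
    [0,0,0],
    [0,0,0],
    [0,0,0],
    [0,0,0],
    [0,0,0],
    [0,0,0],
    [0,0,0],
    [0,0,0],
  ],
  angular=[
    [0,0,0],
    [0,0,0],
    [0,0,0],
    [0,0,0],
    [0,0,0],
    [0,0,0],
    [0,0,0],
    [0,0,0],
    [0,0,0],
    [0,0,0],
  ],
  fingers=[1,1,1,1,1,1,1,1,1,1],
)

```text
time_s: 26.0
eef_pos: [0.4717, -0.1529, 0.0401]
tool_rot: [1.645, 2.672, -0.008]
contact_force: [-3.4, -20.4, -2.1]
width: 0.0272
gripper_force: 40.3
```

```bash
python3 st.py
```

```text
26.0 fix mm [ 2.7 -0.1 40.1] F fix [-12.2954 -16.6688  -2.1294] M [-3.3525  2.6362  0.2319] yaw 26.780170975727405 tilt [ 0.0006 -0.0064]
```

>>> servo_tool(
  dp=[
    [0,0.01,0.003],
    [0,0.005,0],
    [0,0,0],
    [0,0,0],
    [0,0,0],
    [0,0,0],
    [0,0,0],
    [0,0,0],
    [0,0,0],
    [0,0,0],
  ],
  angular=[
    [0,0,0],
    [0,0,0],
    [0,0,0],
    [0,0,0],
    [0,0,0],
    [0,0,0],
    [0,0,0],
    [0,0,0],
    [0,0,0],
    [0,0,0],
  ],
  fingers=[1,1,1,1,1,1,1,1,1,1],
)

```text
time_s: 27.25
eef_pos: [0.4717, -0.1529, 0.0401]
tool_rot: [1.646, 2.673, -0.009]
contact_force: [-7.4, -20.4, 3.8]
width: 0.0271
gripper_force: 41.1
```

```bash
python3 st.py; python3 - <<'E'
import sys;sys.path.insert(0,'.')
from h import *
p=ctrl.camera("wrist");cv2.imwrite("pics/w5.png",cv2.resize(p["frame"][120:330,230:450],None,fx=2.8,fy=2.8,interpolation=cv2.INTER_CUBIC))
E
```

```text
27.25 fix mm [ 2.8 -0.1 40.1] F fix [-15.9076 -14.8481   3.7914] M [-2.9915  3.5405  0.3116] yaw 26.74520042587963 tilt [-0.0006 -0.0062]
```

View pics/w5.png

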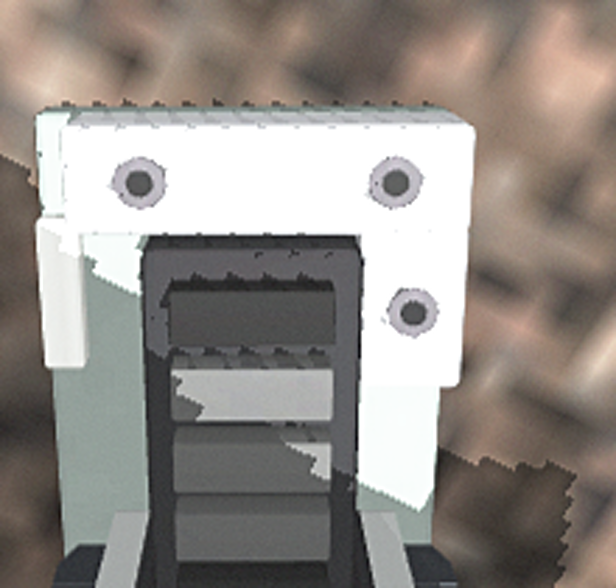

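The rack's right side now meets the long-stop block with no gap at crop (360,240..385), and its end meets the end stop at (250,238). The push is about 16 N and 15 N, so I'm handing in.

```bash
python3 -c "
from station import ctrl
print(ctrl.close_job())"
```

```text
the job is handed in; nothing more can be done
None
```

I put the black rack flat in the bed and handed the job in while still holding it in the corner, pushing about 16 N toward the long stop and 15 N toward the end stop; the hand-in returned no verdict.

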